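# Load the plate reader and start it at the touch-free sensor

### The job

Gently push the plate reader's loading tray fully home with your fingertips, without slamming it. Only then start the run: point at the green touch-free sensor, holding your fingertips 10 to 50 mm above its lens for two and a half seconds without touching it, then draw back some 15 cm out of its range. Do not come low over the red or blue sensor, touch none of the sensors, and leave everything else on the bench where it stands.

Things in the scene. Friction and masses are not known exactly. Their poses are not given: they have to be found in the camera images.
- reader: cream bench-top plate reader fixed to the bench; origin at the centre of its underside; its own x axis points from its front to its back (the way the tray goes in), z up. 300 mm deep (x), 230 mm wide (y). The front 100 mm is a low deck 80 mm high, the hood behind it is 168 mm high; its front face is 150 mm from the origin, at x = -150 mm
- tray (a joint): how far the loading tray stands out of the reader's front, m: 0 = fully home, up to 0.135; it slides in along the reader's +x. It stays where it is left; friction about 2 N, a hard stop at 0. The reader's front does not get in the way of a tool held upright against the tray
- tray_front (a point): centre of the outer face of the tray's grey front plate (130 mm wide, 50 mm high, 12 mm thick, lower edge 12 mm and upper edge 62 mm above the bench; this point is 37 mm above it); moves with the tray; its x axis points into the reader, the way to push, z up. Behind the plate the tray carries a fixed white microplate. With the tray home this face stands 12 mm proud of the reader's front
- start_pod: START sensor pod: a round white puck 60 mm across and 30 mm high, fixed to the bench, its top a bright green disc (54 mm across) with a black lens 26 mm across in the middle. Origin at the centre of its underside, so the lens, its very top, is 30 mm above the origin; z up. It senses fingertips, whether still or only passing, within about 25 mm of its centre line and from just off the lens up to 50 mm above it (above 75 mm it surely senses nothing)
- stop_pod: STOP sensor pod: a round white puck 60 mm across and 30 mm high, fixed to the bench, its top a bright red disc (54 mm across) with a black lens 26 mm across in the middle. Origin at the centre of its underside, so the lens, its very top, is 30 mm above the origin; z up. It senses fingertips, whether still or only passing, within about 25 mm of its centre line and from just off the lens up to 50 mm above it (above 75 mm it surely senses nothing)
- pause_pod: PAUSE sensor pod: a round white puck 60 mm across and 30 mm high, fixed to the bench, its top a bright blue disc (54 mm across) with a black lens 26 mm across in the middle. Origin at the centre of its underside, so the lens, its very top, is 30 mm above the origin; z up. It senses fingertips, whether still or only passing, within about 25 mm of its centre line and from just off the lens up to 50 mm above it (above 75 mm it surely senses nothing)
- tip_box: loose pipette-tip box, purple with a frosted lid, 85 x 120 x 70 mm high (x, y, z); origin at the centre of its underside; a bystander
- beaker: loose frosted plastic beaker, 84 mm across, 100 mm high; origin at the centre of its underside; a bystander
- bottle: loose amber bottle, 56 mm across, 105 mm high; origin at the centre of its underside; a bystander
- rack: loose blue tube rack with capped tubes, 60 x 110 x 40 mm high (x, y, z); origin at the centre of its underside; a bystander
Not all that is in view belongs to the job. What is shaped like the start_pod but grey or turquoise is not meant.

How it is judged:
By the outcome, as a careful person would: the job done as asked, in the order asked, and still so for the second after the job is handed in, with the robot touching nothing.
It also fails if it takes over 48 s, if anything falls off the work surface, if the arm or the gripper's body presses on something with over 40 N, if the wrist force passes 120 N, or if a joint passes its speed limit or range.

### The arm

A 6-joint arm with a two-finger parallel gripper is mounted at the origin on the work surface. World frame = base frame: x ahead of the robot, y to its left, z up, the work surface at z = 0. Lengths are in mm, angles in degrees, forces in N, time in s.
With the tool pointing down it reaches from about 300 to 850 mm from the base axis. Payload 4.2 kg.
Tool frame: the origin (TCP) lies at the very end of the fingers, on their centre line; the grasp point (between the pads) lies 19 mm behind it; x points along the fingers, y is the direction in which the jaws open and shut, and the axes are right-handed (so a half turn about x gives the same grasp; the last joint's range is limited). The gripper opens to 91 mm and grips with 3 to 60 N. Pads are 32 mm wide; open, the fingers measure 118 mm over their backs; the gripper's body (76 mm by 178 mm) begins 60 mm behind the grasp point.
Start: joints at [-72.307, 18.312, 89.639, -0, 72.044, -1.146], TCP at [185.675, -544.213, 213.976] pointing down, gripper open.
Joint ranges: [-177.97, 177.97], [-48.28, 115.42], [12.27, 149.76], [-77.06, 257.06], [2.81, 150.46], [-146.56, 146.56]. Speed limits (degrees/s): [147.25, 147.25, 180, 180, 180, 180].

### API

Orientations are given as [roll, pitch, yaw] about the fixed x, y, z axes, in that order (R = Rz(yaw) Ry(pitch) Rx(roll)).
In Python, from workcell import sensors, grab_frame, job_done, finder gives the robot as it stands.
- The arm moves only by the tool play_rows, never from a script. Its argument "motion" is a list of rows, each a list of 5 numbers: the shift along the world's x, y, z in m, then the turn about the world's z in rad, then the opening, from 0 (shut) to 1 (fully open). In form: [[tx, ty, tz, roll, fingers], ...]. A call has exactly 8 rows; each row is the pose to reach, as a shift and turn from the pose commanded when the call began; what a row does not reach only later rows make up. A row lasts 1/12 s, in which the tool goes at most 41.7 mm and 7.16 degrees, less where a joint would pass 70% of its speed; a pose out of reach is approached as far as the arm can. A call with a gripper value outside its range is refused whole. The fingers move at their own pace and stop on an object; "squeeze" is the grip in N (left out, the last holds). Time passes only in rows, so rows that repeat a pose let the fingers close, or fill a call up. It gives the time, the measured TCP pose, the force and the opening at its end, in the units of the state.
- sensors.state(): the state, without advancing time (a new reading comes with each control period).
- grab_frame(name): name is "scene" or "top" or "wrist"; returns a dict with "img" (384x512x3 uint8, blue, green, red), "fx", "fy", "cx", "cy" (pixels), "rvec" (rotation vector, rad) and "tvec" (3), from world to camera coordinates, as OpenCV has them; the wrist camera has in their place "tool_from_camera" (4x4, takes a point from camera to tool coordinates, whose origin is the TCP and whose axes are the tool frame's). Camera axes: x right, y down, z forward; pixel columns grow to the right and rows downward; lengths in mm; the calibration is good to about 2 mm. A picture is of the moment at which its call begins: read the wrist's pose just before it. There is no depth.
- job_done(): hands the job in, once; it reports no verdict.
Trained networks look in a picture, given as the dict that the camera call returned (one of the last four; its "shot" number tells which), for a name from the list of things; names that differ only in an ending like _2 or _b are one class to them, and where a whole thing is asked for, a point or a joint stands for the part that bears it (a point fixed in the world has none). Each returns a list of dicts, best first, with "conf" (0 to 1); they miss things now and then, are a little off and sometimes report something else, mostly with a low value. They report only what shows in the picture. A call takes as long as a camera call. They do not tell look-alikes from the thing itself.
- finder.spot_in(picture, label): "point" ([column, row] in pixels, amid what is visible of it).
- finder.spot_point(picture, label): "point" ([column, row] in pixels: a listed point, or the origin of a listed thing).
The state is a dict: "time_s": time; "qpos": joint angles; "qvel": joint speeds; "effort": joint torques, N m; "ee_pos": TCP position; "ee_rot": TCP orientation; "force": force on the tool from outside, world axes, zero at the start; "torque": the same for the moment, N m; "gripper_width": finger opening in mm.
Only numpy, scipy, OpenCV 4.12 (cv2) and the standard library are available. Lean on these libraries where they do the work, as an engineer would, in place of code of your own. Each camera call takes 0.05 s, during which the arm holds its last target.

## Working session

There is one attempt and no reset: what is moved stays moved. The work goes in short steps, Python scripts to look and compute and a tool call to move; the robot and the scene stay as the last step left them, time stands still between calls to the robot, and variables do not carry over. Pictures are saved under pics/ and viewed, and the job is handed in when it is done.

Besides the shell and the picture viewer there is one more tool, called after "Call:" as name(argument=value, ...) on one line, values as JSON. play_rows: Moves the arm, as the interface text tells. Its arguments: {"type":"object","properties":{"motion":{"type":"array","items":{"type":"array","items":{"type":"number"}}},"squeeze":{"type":"number"}},"required":["motion"]}

```bash
mkdir -p pics
cat > h.py <<'E'
import numpy as np, cv2
from workcell import sensors, grab_frame, job_done, finder
def ray(p,uv):
    R=cv2.Rodrigues(np.array(p['rvec'],float))[0];t=np.array(p['tvec'],float).ravel()
    d=R.T@np.array([(uv[0]-p['cx'])/p['fx'],(uv[1]-p['cy'])/p['fy'],1]);return -R.T@t,d
def atz(p,uv,z):
    c,d=ray(p,uv);return c+d*(z-c[2])/d[2]
def proj(p,X):
    K=np.array([[p['fx'],0,p['cx']],[0,p['fy'],p['cy']],[0,0,1.]])
    return cv2.projectPoints(np.array(X,float).reshape(-1,3),np.array(p['rvec'],float),np.array(p['tvec'],float),K,None)[0].reshape(-1,2)
E
python3 - <<'E'
from h import *
print(sensors.state())
for n in ['scene','top']:
    p=grab_frame(n); cv2.imwrite(f'pics/{n}0.png',cv2.resize(p['img'],(800,600)))
    c,_=ray(p,(0,0));print(n,c.round())
    for l in ['reader','tray_front','start_pod','stop_pod','pause_pod','tip_box','beaker','bottle','rack']:
        r=finder.spot_point(p,l)
        for q in r[:4]:
            z=37 if l=='tray_front' else 0
            print(l,round(q['conf'],2),np.round(q['point']),atz(p,q['point'],z).round())
E
```

```text
{'time_s': 0.0, 'qpos': array([-7.23065385e+01,  1.83509999e+01,  8.97078999e+01, -4.86020223e-04,
        7.20436940e+01, -1.14543365e+00]), 'qvel': array([-0.05787279, -0.03753892, -0.02849316,  0.07620669,  0.00426664,
        0.04159548]), 'effort': array([-1.67376806e-03, -4.12466025e+01, -2.31974173e+01,  7.26065249e-02,
        4.55706054e-02, -1.23600112e-04]), 'ee_pos': array([ 185.51716913, -543.7017762 ,  213.11659353]), 'ee_rot': array([-90.88737741,  89.89740521, 107.95166802]), 'force': array([-0.07805384, -0.59660668,  0.85780854]), 'torque': array([-0.03457361,  0.01862737,  0.06267799]), 'gripper_width': 91.06891560344275}
scene [1154. -925.  819.]
reader 0.98 [302. 150.] [556. 408.   0.]
tray_front 0.61 [267. 176.] [555. 155.  37.]
start_pod 0.74 [247. 216.] [579.  -6.   0.]
start_pod 0.68 [217. 211.] [490. -27.   0.]
start_pod 0.67 [230. 190.] [466.  80.   0.]
start_pod 0.61 [281. 206.] [641.  80.   0.]
stop_pod 0.84 [156. 266.] [ 486. -295.    0.]
pause_pod 0.71 [219. 244.] [ 577. -150.   -0.]
tip_box 0.88 [284. 263.] [ 760. -133.    0.]
tip_box 0.73 [226. 308.] [ 713. -326.    0.]
tip_box 0.34 [221. 245.] [ 583. -148.    0.]
beaker 0.58 [224. 308.] [ 711. -329.    0.]
bottle 0.91 [307. 228.] [751.  24.   0.]
rack 0.92 [183. 200.] [370. -33.   0.]
top [ 369.   52. 1395.]
reader 0.61 [136. 200.] [556. 397.   0.]
reader 0.27 [311. 132.] [ 773. -142.    0.]
tray_front 0.81 [213. 201.] [550. 159.  37.]
start_pod 0.84 [272. 192.] [585. -18.   0.]
start_pod 0.74 [277. 225.] [483. -33.   0.]
start_pod 0.69 [236. 230.] [465.  91.   0.]
start_pod 0.58 [239. 182.] [616.  81.   0.]
stop_pod 0.68 [364. 223.] [ 490. -299.    0.]
stop_pod 0.25 [214. 203.] [550. 159.   0.]
pause_pod 0.86 [318. 194.] [ 579. -161.    0.]
tip_box 0.85 [310. 135.] [ 765. -139.    0.]
beaker 0.68 [372. 151.] [ 715. -331.    0.]
bottle 0.92 [260. 138.] [756.  16.   0.]
rack 0.73 [275. 268.] [353. -27.   0.]
```

View pics/scene0.png

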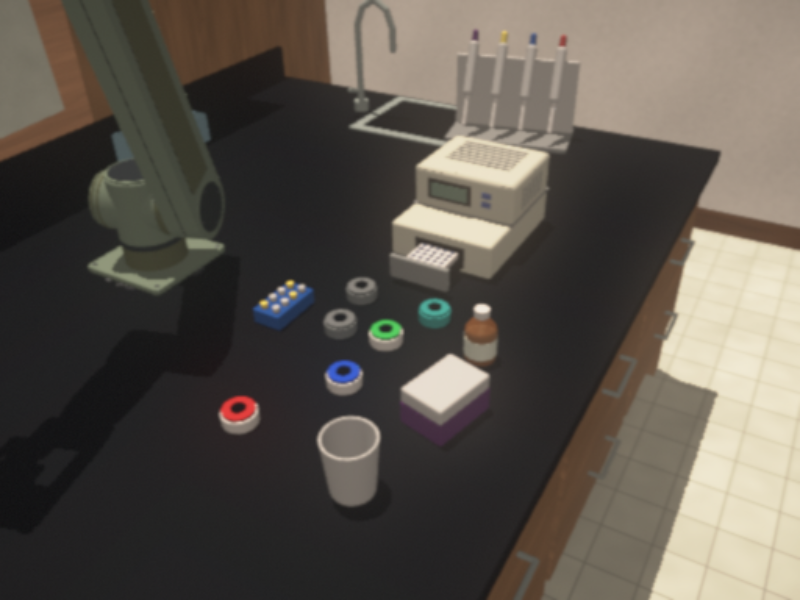

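View pics/top0.png

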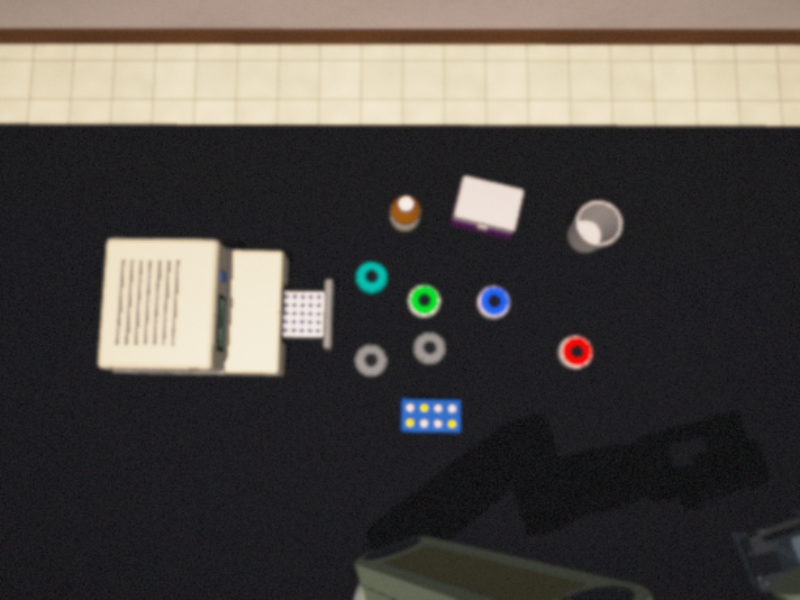

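Scene view (800x600): green pod at (385,333), look-alikes teal (434,312), grey (340,322) and (361,290), plus blue (344,376) and red (239,412). Top view: green at (424,300), teal (371,277), greys (370,360) and (429,348). The tray plate is at (328,314) and the tray is partly out. The green one matches the description. I'll measure it and check a crop.

Run:
```python
from h import *
for n in ['scene','top']:
    p=grab_frame(n); im=p['img']; hsv=cv2.cvtColor(im,cv2.COLOR_BGR2HSV)
    for nm,lo,hi in [('green',50,70),('teal',78,95),('blue',112,125),('red',0,4)]:
        m=((hsv[...,0]>=lo)&(hsv[...,0]<=hi)&(hsv[...,1]>130)&(hsv[...,2]>90)).astype(np.uint8)
        m=cv2.morphologyEx(m,cv2.MORPH_CLOSE,np.ones((3,3)))
        k,l,s,c=cv2.connectedComponentsWithStats(m)
        for i in range(1,k):
            if s[i,4]>60:
                x,y,w,h=s[i,:4]; ctr=(x+w/2-.5,y+h/2-.5); print(n,nm,s[i],atz(p,ctr,30).round(1))
    if n=='top':
        cr=im[140:260,50:300]; cv2.imwrite('pics/topcrop.png',cv2.resize(cr,(800,384),interpolation=cv2.INTER_CUBIC))
    else:
        cr=im[140:260,200:350]; cv2.imwrite('pics/scenecrop.png',cv2.resize(cr,(750,600),interpolation=cv2.INTER_CUBIC))
```

```text
scene green [237 205  19  12 137] [585.2 -21.6  30. ]
scene blue [209 230  21  15 201] [ 582.5 -153.6   30. ]
scene red [141 253  23  17 253] [ 488.5 -307.9   30. ]
top green [263 183  17  17 194] [582.2 -14.7  30. ]
top teal [227 167  21  21 312] [624.5  87.8  30. ]
top blue [309 184  16  17 140] [ 579.9 -151.1   30. ]
top red [360 215  20  19 241] [ 484.7 -306.2   30. ]
```

View pics/topcrop.png

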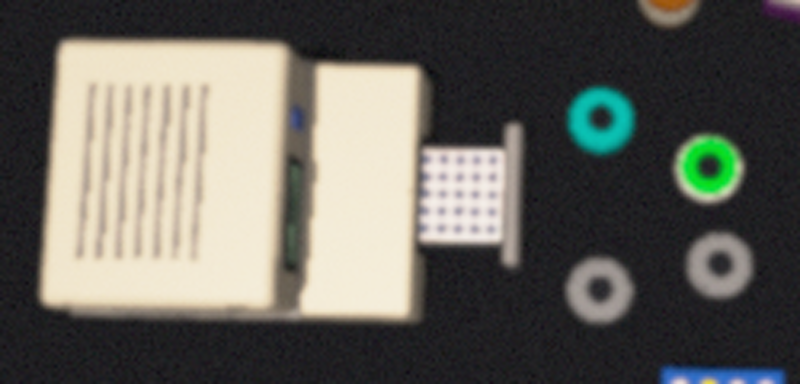

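View pics/scenecrop.png

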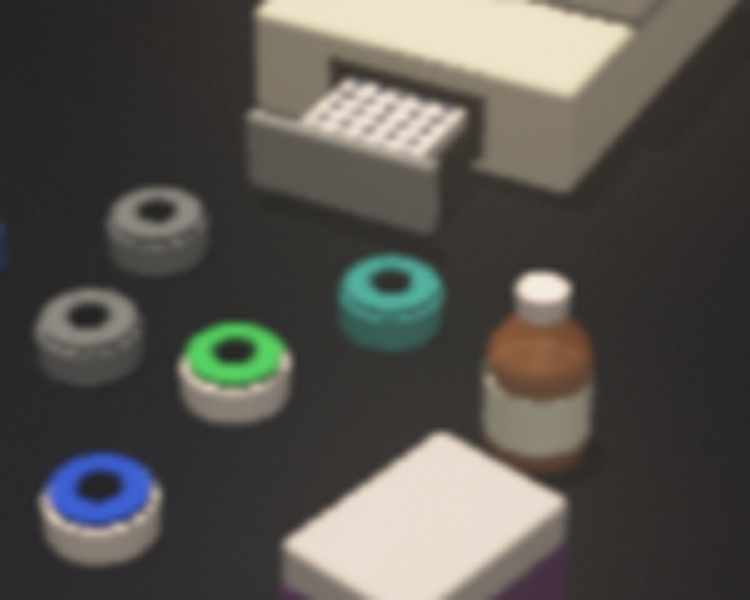

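Crop: the green-topped white pod is a bright green disc at (235,355), clearly distinct from the teal (391,283) and the greys. Next, the tray plate geometry.

Run:
```python
from h import *
p=grab_frame('top'); f=lambda u,v:(50+(u+.5)/3.2-.5,140+(v+.5)/3.2-.5)
for nm,u,v,z in [('plate far',522,124,62),('plate near',516,266,62),('pl in far',506,124,62),('pl in near',502,266,62),('deckfar',422,66,80),('decknear',413,319,80),('hoodfar back',62,40,168),('hoodnear back',40,305,168),('hoodfar fr',290,43,168)]:
    print(nm,atz(p,f(u,v),z).round(1))
im=p['img'];cr=im[165:235,180:290];cv2.imwrite('pics/tc2.png',cv2.resize(cr,(770,490),interpolation=cv2.INTER_CUBIC))
s=grab_frame('scene'); g=lambda u,v:(200+(u+.5)/5-.5,140+(v+.5)/5-.5)
for nm,u,v,z in [('pl left',247,112,62),('pl right',437,163,62),('bl',250,183,12),('br',434,232,12),('deckL',257,12,80),('deckR',577,97,80)]:
    print(nm,atz(s,g(u,v),z).round(1))
```

```text
plate far [613.9 158.3  62. ]
plate near [482.8 161.6  62. ]
pl in far [613.9 173.1  62. ]
pl in near [482.7 174.3  62. ]
deckfar [664.2 249.5  80. ]
decknear [433.4 251.2  80. ]
hoodfar back [665.9 546.7 168. ]
hoodnear back [438.7 550.6 168. ]
hoodfar fr [664.1 350.1 168. ]
pl left [486.7 164.   62. ]
pl right [618.  165.5  62. ]
bl [488.9 161.1  12. ]
br [616.8 165.5  12. ]
deckL [443.7 250.9  80. ]
deckR [672.  247.4  80. ]
```

View pics/tc2.png

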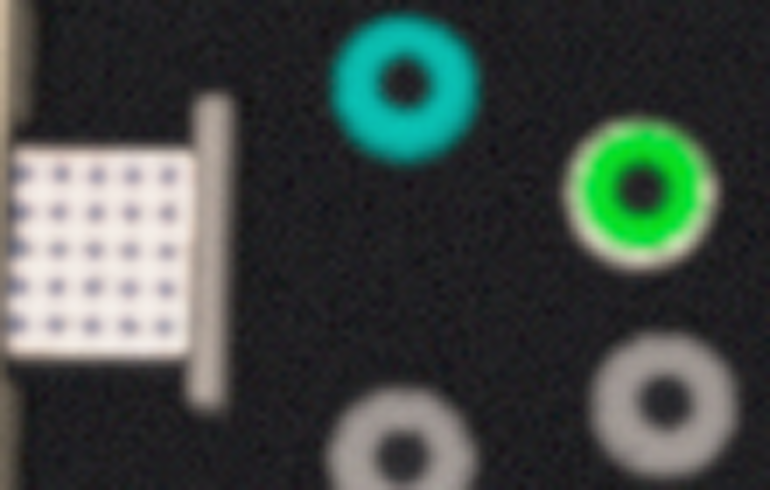

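Run:
```python
from h import *
from scipy.spatial.transform import Rotation as R
s=sensors.state();print(s['time_s'],R.from_euler('xyz',s['ee_rot'],degrees=True).as_matrix().round(3))
```

```text
1.2 [[ 0.     0.323 -0.946]
 [-0.    -0.946 -0.323]
 [-1.     0.    -0.   ]]
```

Call:
play_rows(motion=[[0.02, 0.03, 0.01, 0, 0], [0.04, 0.06, 0.02, 0, 0], [0.06, 0.09, 0.02, 0, 0], [0.08, 0.12, 0.02, 0, 0], [0.1, 0.15, 0.02, 0, 0], [0.12, 0.18, 0.02, 0, 0], [0.14, 0.21, 0.02, 0, 0], [0.16, 0.24, 0.02, 0, 0]], squeeze=10)

```text
time_s: 1.87
ee_pos: [346.3, -302.7, 234.2]
ee_rot: [121.2, 90.0, -40.0]
force: [1.2, -0.0, 0.9]
gripper_width: 40.8
```

Call:
play_rows(motion=[[0.017, 0.033, 0, 0.1, 0], [0.034, 0.066, 0, 0.2, 0], [0.051, 0.099, 0, 0.31, 0], [0.068, 0.132, 0, 0.41, 0], [0.085, 0.165, 0, 0.52, 0], [0.102, 0.2, 0, 0.62, 0], [0.119, 0.235, 0, 0.72, 0], [0.136, 0.27, 0, 0.83, 0]])

```text
time_s: 2.53
ee_pos: [482.2, -32.3, 234.2]
ee_rot: [97.5, 90.0, -15.8]
force: [-0.1, -0.5, -0.0]
gripper_width: 0.5
```

Call:
play_rows(motion=[[0.017, 0.033, 0, 0.1, 0], [0.034, 0.066, 0, 0.2, 0], [0.051, 0.099, 0, 0.31, 0], [0.064, 0.126, -0.01, 0.41, 0], [0.064, 0.14, -0.03, 0.41, 0], [0.064, 0.14, -0.05, 0.41, 0], [0.064, 0.14, -0.07, 0.41, 0], [0.064, 0.14, -0.08, 0.41, 0]])

```text
time_s: 3.2
ee_pos: [544.3, 106.1, 151.5]
ee_rot: [-79.0, 89.8, -169.1]
force: [0.1, -0.2, -0.3]
gripper_width: 0.4
```

Run:
```python
from h import *
from scipy.spatial.transform import Rotation as R
s=sensors.state();M=R.from_euler('xyz',s['ee_rot'],degrees=True).as_matrix();print(s['time_s'],s['ee_pos'],s['force'],s['gripper_width'],M.round(3),s['qpos'].round())
p=grab_frame('wrist');cv2.imwrite('pics/w1.png',p['img'])
T=np.array(p['tool_from_camera'])
for l,z in [('tray_front',37),('start_pod',0)]:
    for q in finder.spot_point(p,l):
        d=np.array([(q['point'][0]-p['cx'])/p['fx'],(q['point'][1]-p['cy'])/p['fy'],1])
        c=M@T[:3,3]+s['ee_pos'];d=M@T[:3,:3]@d;print(l,q['conf'],q['point'],(c+d*(z-c[2])/d[2]).round(1))
p=grab_frame('scene');cv2.imwrite('pics/s1.png',p['img'])
```

```text
3.2 [544.32108464 106.05728769 151.49984195] [ 0.0616971  -0.24996337 -0.28895183] 0.3674578598218112 [[-0.004  1.    -0.001]
 [-0.001 -0.001 -1.   ]
 [-1.    -0.004  0.001]] [10. 19. 98. -0. 63. 10.]
tray_front 0.66 [265.5, 127.8] [552.  158.7  37. ]
start_pod 0.87 [175.5, 195.9] [464.4  90.8   0. ]
start_pod 0.69 [339.4, 198.8] [626.2  87.9   0. ]
```

View pics/w1.png

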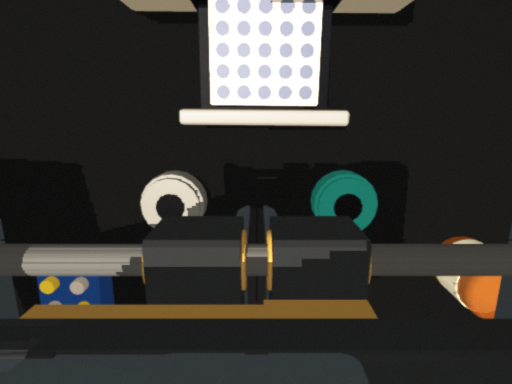

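View pics/s1.png

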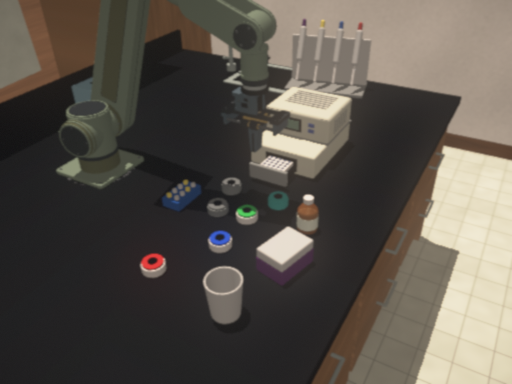

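Wrist view: the plate runs from (180,118) to (349,118), centre x≈552, face y≈160. The grey (174,195) and teal (344,200) pods are clear on either side. Next I lower the tool.

Call:
play_rows(motion=[[0.003, 0, -0.02, 0, 0], [0.006, 0, -0.04, 0, 0], [0.006, 0, -0.06, 0, 0], [0.006, 0, -0.08, 0, 0], [0.006, 0, -0.1, 0, 0], [0.006, 0, -0.112, 0, 0], [0.006, 0.002, -0.116, 0, 0], [0.006, 0.008, -0.116, 0, 0]])

```text
time_s: 4.07
ee_pos: [552.1, 113.4, 38.3]
ee_rot: [82.3, 90.0, -7.9]
force: [-0.3, 0.7, 0.6]
gripper_width: 0.2
```

Call:
play_rows(motion=[[0, 0.003, 0, 0, 0], [0, 0.006, 0, 0, 0], [0, 0.009, 0, 0, 0], [0, 0.012, 0, 0, 0], [0, 0.015, 0, 0, 0], [0, 0.018, 0, 0, 0], [0, 0.021, 0, 0, 0], [0, 0.024, 0, 0, 0]])

```text
time_s: 4.73
ee_pos: [551.7, 138.1, 38.0]
ee_rot: [72.8, 90.0, -17.3]
force: [0.5, -0.4, -0.1]
gripper_width: 0.7
```

Call:
play_rows(motion=[[0, 0.003, 0, 0, 0], [0, 0.006, 0, 0, 0], [0, 0.009, 0, 0, 0], [0, 0.012, 0, 0, 0], [0, 0.015, 0, 0, 0], [0, 0.018, 0, 0, 0], [0, 0.021, 0, 0, 0], [0, 0.024, 0, 0, 0]])

```text
time_s: 5.4
ee_pos: [551.8, 162.0, 37.9]
ee_rot: [73.2, 90.0, -16.9]
force: [1.5, -2.2, 0.5]
gripper_width: 0.6
```

Call:
play_rows(motion=[[0, 0.003, 0, 0, 0], [0, 0.006, 0, 0, 0], [0, 0.009, 0, 0, 0], [0, 0.012, 0, 0, 0], [0, 0.015, 0, 0, 0], [0, 0.018, 0, 0, 0], [0, 0.021, 0, 0, 0], [0, 0.024, 0, 0, 0]])

```text
time_s: 6.07
ee_pos: [551.8, 186.1, 38.0]
ee_rot: [95.2, 90.0, 5.1]
force: [1.5, -2.6, -0.5]
gripper_width: 0.2
```

Call:
play_rows(motion=[[0, 0.003, 0, 0, 0], [0, 0.006, 0, 0, 0], [0, 0.009, 0, 0, 0], [0, 0.012, 0, 0, 0], [0, 0.014, 0, 0, 0], [0, 0.016, 0, 0, 0], [0, 0.018, 0, 0, 0], [0, 0.02, 0, 0, 0]])

```text
time_s: 6.73
ee_pos: [551.7, 206.0, 38.0]
ee_rot: [96.5, 90.0, 6.4]
force: [2.1, -2.2, 0.3]
gripper_width: 0.5
```

Contact at about 2.2 N. Now the slow final approach, about 12 mm/s.

Call:
play_rows(motion=[[0, 0.001, 0, 0, 0], [0, 0.002, 0, 0, 0], [0, 0.003, 0, 0, 0], [0, 0.004, 0, 0, 0], [0, 0.005, 0, 0, 0], [0, 0.006, 0, 0, 0], [0, 0.007, 0, 0, 0], [0, 0.008, 0, 0, 0]])

```text
time_s: 7.4
ee_pos: [551.6, 213.9, 38.0]
ee_rot: [-46.0, 90.0, -136.1]
force: [1.5, -1.9, 0.1]
gripper_width: 0.6
```

Call:
play_rows(motion=[[0, 0.001, 0, 0, 0], [0, 0.002, 0, 0, 0], [0, 0.003, 0, 0, 0], [0, 0.004, 0, 0, 0], [0, 0.005, 0, 0, 0], [0, 0.006, 0, 0, 0], [0, 0.006, 0, 0, 0], [0, 0.006, 0, 0, 0]])

```text
time_s: 8.07
ee_pos: [551.4, 220.1, 37.9]
ee_rot: [-122.9, 90.0, 147.0]
force: [0.5, -0.6, -0.3]
gripper_width: 0.4
```

Call:
play_rows(motion=[[0, 0.0005, 0, 0, 0], [0, 0.001, 0, 0, 0], [0, 0.0015, 0, 0, 0], [0, 0.002, 0, 0, 0], [0, 0.0025, 0, 0, 0], [0, 0.003, 0, 0, 0], [0, 0.003, 0, 0, 0], [0, 0.003, 0, 0, 0]])

```text
time_s: 8.73
ee_pos: [551.4, 222.8, 37.9]
ee_rot: [-89.0, 90.0, -179.1]
force: [-0.8, -2.7, -0.2]
gripper_width: 0.6
```

Call:
play_rows(motion=[[0, 0.0005, 0, 0, 0], [0, 0.001, 0, 0, 0], [0, 0.0015, 0, 0, 0], [0, 0.002, 0, 0, 0], [0, 0.002, 0, 0, 0], [0, 0.002, 0, 0, 0], [0, 0.002, 0, 0, 0], [0, 0.002, 0, 0, 0]])

```text
time_s: 9.4
ee_pos: [551.4, 223.8, 37.9]
ee_rot: [-22.2, 89.9, -112.3]
force: [-1.1, -5.0, 0.5]
gripper_width: 0.6
```

Call:
play_rows(motion=[[0, 0.0005, 0, 0, 0], [0, 0.001, 0, 0, 0], [0, 0.0015, 0, 0, 0], [0, 0.002, 0, 0, 0], [0, 0.002, 0, 0, 0], [0, 0.002, 0, 0, 0], [0, 0.002, 0, 0, 0], [0, 0.002, 0, 0, 0]])

```text
time_s: 10.07
ee_pos: [551.4, 223.8, 37.9]
ee_rot: [-12.0, 89.7, -102.0]
force: [-0.2, -11.0, 2.8]
gripper_width: 0.4
```

At the hard stop: no movement and the force rose to 11 N. I back off and rise, then verify.

Call:
play_rows(motion=[[0, -0.005, 0, 0, 0], [0, -0.015, 0, 0, 0], [0, -0.03, 0, 0, 0], [0, -0.05, 0.01, 0, 0], [0, -0.06, 0.035, 0, 0], [0, -0.07, 0.065, 0, 0], [0, -0.08, 0.1, 0, 0], [0, -0.09, 0.13, 0, 0]])

```text
time_s: 10.73
ee_pos: [551.8, 135.6, 169.9]
ee_rot: [120.6, 89.9, 30.4]
force: [0.3, 1.0, -0.2]
gripper_width: 0.4
```

Call:
play_rows(motion=[[0.005, -0.02, 0, 0, 0], [0.01, -0.04, 0, 0, 0], [0.015, -0.06, 0, 0, 0], [0.02, -0.08, 0, 0, 0], [0.02, -0.09, 0, 0, 0], [0.02, -0.1, 0, 0, 0], [0.02, -0.1, 0, 0, 0], [0.02, -0.1, 0, 0, 0]])

```text
time_s: 11.4
ee_pos: [571.4, 36.8, 167.9]
ee_rot: [-173.6, 90.0, 96.3]
force: [-0.7, -0.2, -0.4]
gripper_width: 0.7
```

```bash
cat > w.py <<'E'
from h import *
from scipy.spatial.transform import Rotation as R
def wrist(name):
    s=sensors.state();M=R.from_euler('xyz',s['ee_rot'],degrees=True).as_matrix();print(s['time_s'],s['ee_pos'],s['force'])
    p=grab_frame('wrist');cv2.imwrite(name,p['img'])
    T=np.array(p['tool_from_camera']);c=M@T[:3,3]+s['ee_pos']
    for l,z in [('tray_front',37),('start_pod',0)]:
        for q in finder.spot_point(p,l):
            d=np.array([(q['point'][0]-p['cx'])/p['fx'],(q['point'][1]-p['cy'])/p['fy'],1])
            d=M@T[:3,:3]@d;print(l,q['conf'],q['point'],(c+d*(z-c[2])/d[2]).round(1))
    return p,c,M,T
E
python3 - <<'E'
from w import *
wrist('pics/w2.png')
p=grab_frame('scene');cv2.imwrite('pics/s2.png',cv2.resize(p['img'][120:270,180:380],(800,600),interpolation=cv2.INTER_CUBIC))
E
```

```text
11.4 [571.38596966  36.79012909 167.93735819] [-0.660406   -0.2249447  -0.43971309]
start_pod 0.9 [267.1, 224.4] [583.1 -13.5   0. ]
start_pod 0.9 [150.5, 127.4] [467.5  87.7   0. ]
start_pod 0.57 [311.6, 130.6] [626.7  84.1   0. ]
```

View pics/w2.png

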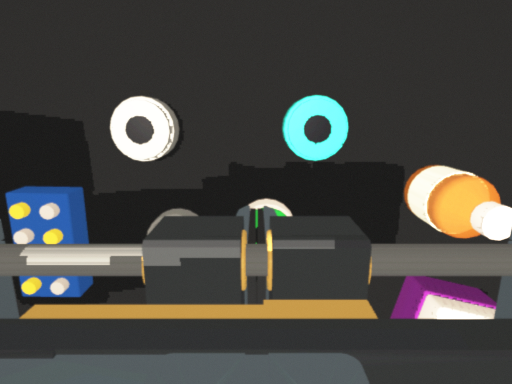

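View pics/s2.png

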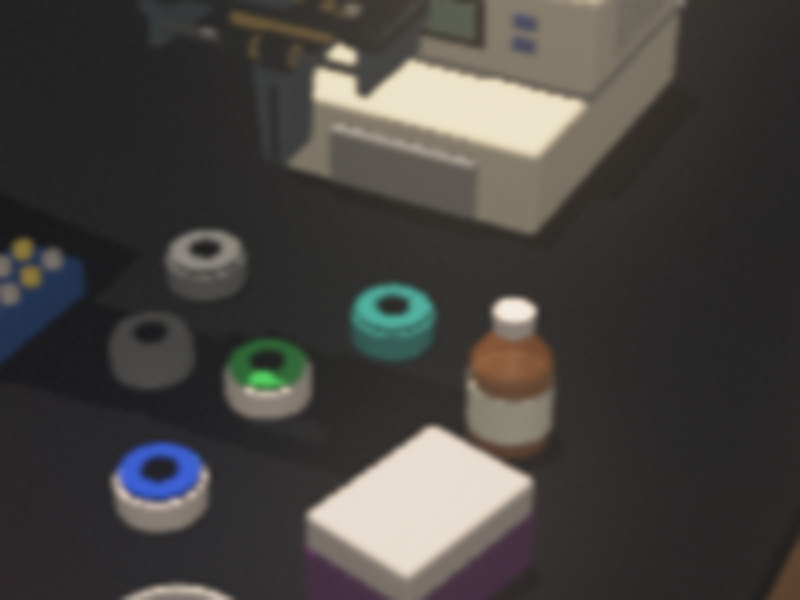

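Both checks agree that the tray is home: the plate is flush at (400,175) in the scene crop. The green pod is at about (583,-16), from top, wrist and scene views. I'll move over it, then descend to 30 mm above the lens.

Call:
play_rows(motion=[[0.006, -0.026, 0, 0, 0], [0.012, -0.053, 0, 0, 0], [0.012, -0.053, -0.02, 0, 0], [0.012, -0.053, -0.04, 0, 0], [0.012, -0.053, -0.06, 0, 0], [0.012, -0.053, -0.08, 0, 0], [0.012, -0.053, -0.098, 0, 0], [0.012, -0.053, -0.108, 0, 0]])

```text
time_s: 12.27
ee_pos: [582.5, -15.4, 57.9]
ee_rot: [-95.3, 89.8, 174.6]
force: [-0.6, -0.3, -0.4]
gripper_width: 0.4
```

Run:
```python
from w import *
s=sensors.state();print(s['ee_pos'],s['force'])
p=grab_frame('scene');cv2.imwrite('pics/s3.png',cv2.resize(p['img'][120:270,180:380],(800,600),interpolation=cv2.INTER_CUBIC))
print((proj(p,s['ee_pos'])-[180,120])*4)
```

```text
[582.48612699 -15.43169134  57.88062344] [-0.55635157 -0.34924653 -0.38095579]
[[263.86769914 323.79437956]]
```

View pics/s3.png

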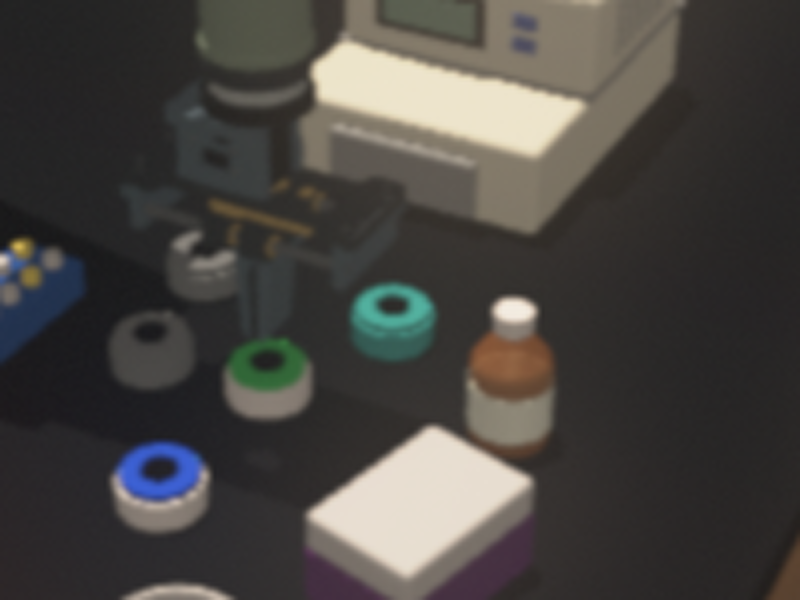

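The fingertips at (262,335) hover directly over the green pod at (268,362), 28 mm above the lens. I hold here for 5 calls (about 3.3 s).

Call:
play_rows(motion=[[0, 0, 0, 0, 0], [0, 0, 0, 0, 0], [0, 0, 0, 0, 0], [0, 0, 0, 0, 0], [0, 0, 0, 0, 0], [0, 0, 0, 0, 0], [0, 0, 0, 0, 0], [0, 0, 0, 0, 0]])

```text
time_s: 12.98
ee_pos: [583.8, -16.3, 60.2]
ee_rot: [86.4, 90.0, -3.7]
force: [-0.6, 0.3, -0.8]
gripper_width: 0.5
```

Call:
play_rows(motion=[[0, 0, 0, 0, 0], [0, 0, 0, 0, 0], [0, 0, 0, 0, 0], [0, 0, 0, 0, 0], [0, 0, 0, 0, 0], [0, 0, 0, 0, 0], [0, 0, 0, 0, 0], [0, 0, 0, 0, 0]])

```text
time_s: 13.65
ee_pos: [583.7, -16.2, 59.9]
ee_rot: [83.2, 90.0, -6.9]
force: [-0.6, 0.1, 0.2]
gripper_width: 0.6
```

Call:
play_rows(motion=[[0, 0, 0, 0, 0], [0, 0, 0, 0, 0], [0, 0, 0, 0, 0], [0, 0, 0, 0, 0], [0, 0, 0, 0, 0], [0, 0, 0, 0, 0], [0, 0, 0, 0, 0], [0, 0, 0, 0, 0]])

```text
time_s: 14.32
ee_pos: [583.7, -16.2, 60.0]
ee_rot: [75.7, 90.0, -14.4]
force: [0.0, 0.1, 0.1]
gripper_width: 0.3
```

Call:
play_rows(motion=[[0, 0, 0, 0, 0], [0, 0, 0, 0, 0], [0, 0, 0, 0, 0], [0, 0, 0, 0, 0], [0, 0, 0, 0, 0], [0, 0, 0, 0, 0], [0, 0, 0, 0, 0], [0, 0, 0, 0, 0]])

```text
time_s: 14.98
ee_pos: [583.7, -16.2, 60.0]
ee_rot: [82.7, 90.0, -7.4]
force: [-0.7, -1.1, 0.5]
gripper_width: 0.5
```

Call:
play_rows(motion=[[0, 0, 0.02, 0, 0], [0, 0, 0.045, 0, 0], [0, 0, 0.07, 0, 0], [0, 0, 0.095, 0, 0], [0, 0, 0.12, 0, 0], [0, 0, 0.14, 0, 0], [0, 0, 0.155, 0, 0], [0, 0, 0.165, 0, 0]])

```text
time_s: 15.65
ee_pos: [584.3, -16.2, 227.1]
ee_rot: [88.0, 89.8, -2.1]
force: [0.4, -0.1, -0.2]
gripper_width: 0.7
```

Run:
```python
from w import *
s=sensors.state();print(s['time_s'],s['ee_pos'],s['force'])
p=grab_frame('scene');cv2.imwrite('pics/s4.png',cv2.resize(p['img'],(800,600)))
```

```text
15.65 [584.26686694 -16.2178089  227.10487627] [ 0.37082104 -0.09426138 -0.18280282]
```

View pics/s4.png

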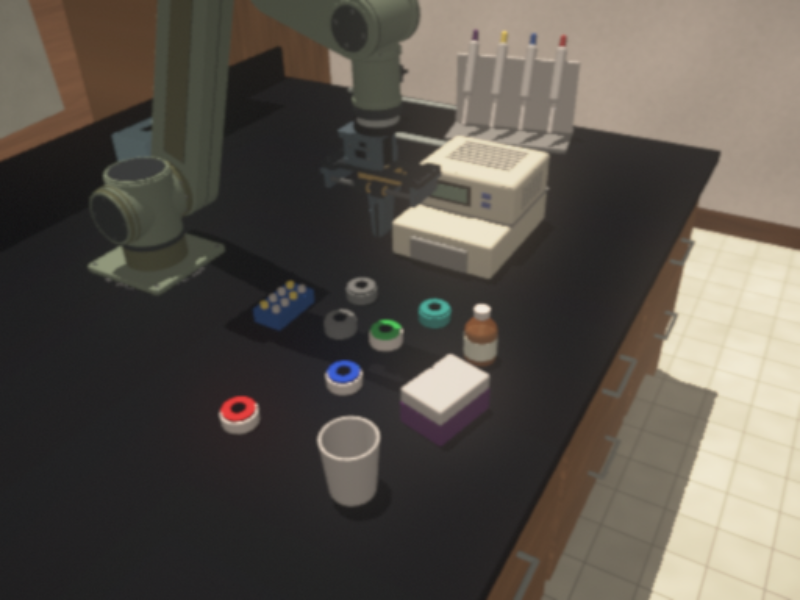

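The arm is retracted, the tray (438,253) is flush, and the other objects are unmoved. I let it settle and hand in.

Call:
play_rows(motion=[[0, 0, 0, 0, 0], [0, 0, 0, 0, 0], [0, 0, 0, 0, 0], [0, 0, 0, 0, 0], [0, 0, 0, 0, 0], [0, 0, 0, 0, 0], [0, 0, 0, 0, 0], [0, 0, 0, 0, 0]])

```text
time_s: 16.37
ee_pos: [583.6, -16.2, 224.8]
ee_rot: [-99.8, 90.0, 170.0]
force: [-0.7, 0.8, -0.1]
gripper_width: 0.3
```

```bash
python3 -c "
from h import *
print(job_done())"
```

```text
the job is handed in; nothing more can be done
None
```

The tray is home and the green START sensor got its hold. I handed the job in at 16.4 s of the 48 s allowed; it gives no verdict.

- **Tray:** I pushed it in with closed fingertips at about 36 mm/s, slowing to 6–12 mm/s or less near the end. At the stop the fingers no longer moved and the force rose from about 2 N to 11 N. The scene view then showed the plate flush with the reader's front.
- **Start sensor:** I held the fingertips about 30 mm above the green lens for at least 2.7 s without touching it. I then rose straight up to about 195 mm above the lens.
- **Other objects:** in the last scene picture the other pods and the loose items stood where they began. The fingertips never came low over the red or blue sensor.
- **Disagreement:** my estimates of the green pod's centre differed by up to about 15 mm in y (-6 to -22 mm). I used (583, -16) mm, which was well within the 25 mm sensing radius by every estimate.

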